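# Crawl the deburring bowl and hold its splash-guard gate ajar

## Task

Turn the vibration dial on the small control box back to its long index mark, so that the clips only creep round the bowl. Then free the sagging barrel bolt on the splash guard's gate: lift its ball knob so that the nose clears the keeper's bent-up lip, and draw it fully back without forcing it. Swing the gate ajar, about 30 degrees, and finish while still holding it there, as its sprung hinge would shut it; leave the tools and the brass weight where they are.

Things in the scene. Friction and masses are not known exactly. Their poses are not given: they have to be found in the camera images.
- enclosure: open-topped splash guard standing fixed on the bench round a grey vibratory bowl of clips: four 20 mm slotted aluminium posts 168 mm tall with clear panes, footprint 160 mm (x) by 220 mm (y). Origin: centre of the footprint, on the bench. Its x axis points from the gate side to the back, its y axis from the keeper post to the hinge post, z up; the gate closes the side at -x.
- gate (a joint): angle of the gate in rad, 0 shut, grows to 1.2 as its free edge swings out to the enclosure's -x side. The gate is a framed clear pane 176 mm wide, its top at 164 mm; a spring in the hinge shuts it (about 0.2 N m when shut, 0.33 N m at 30 degrees = 0.52 rad), so it never stays open by itself. Seen from above it opens clockwise.
- gate_hinge (a point): point on the gate's upright hinge axis, 135 mm above the bench; in the enclosure's frame at x -88 mm, y +100 mm
- bolt_draw (a joint): how far the bolt is drawn along the gate, in m: 0 to 0.003 at the start (home, nose in the keeper), 0.040 fully drawn. It is drawn towards the hinge (enclosure +y while the gate is shut) with 1.5 N of friction. Drawn without lifting it catches on the keeper's lip after 2 to 5 mm.
- bolt_lift (a joint): droop of the bolt's rod about its tail, in rad: 0 sagged (it falls back to 0 by its weight), 0.12 fully lifted. From about 0.055 the nose clears the lip: the knob must be raised by 5 mm or more, 8 mm is comfortable and 10 mm is the stop (keep it raised until drawn 25 mm). About 2 to 3 N at the knob lift it.
- bolt_knob (a point): centre of the black ball knob (26 mm across) on the bolt's upright 8 mm stem, 197 mm above the bench and higher than all else of the guard (171 mm), so it can be pinched from above in any direction. With the gate shut it lies 22 mm in front of the hinge axis and 140 mm from it along the gate (100 mm when drawn). Raising it by h also shifts it 0.73 h towards the hinge.
- keeper: steel strap keeper on the front of the post opposite the hinge, holding the nose of the 16 mm bolt rod; the lip at its mouth is bent up into a 6 mm deep notch worn in the underside of the rod, 14 mm behind the tip. Fixed to the enclosure and has the enclosure's origin and axes; the keeper itself sits at x -103 mm, y -103 mm, z 118 to 168 mm.
- controller: grey control box standing fixed on the bench, 90 x 92 mm and 54 mm tall, a cable from its +y side into a round bench grommet. Origin: centre of its underside. A dial sits in the middle of its top; the long heavy index mark is the line on the top that runs from the dial towards the box's -x side; shorter ticks follow clockwise from it.
- dial (a joint): angle of the dial in rad: 0 when its pointer (white line on one end of the bar grip) is on the index mark, positive clockwise seen from above; starts at 0.65 to 1.3. Turns freely past the mark either way (-0.6 to 2.5) against 0.04 N m of friction and stays where it is left.
- dial_grip (a point): point on the dial's axis where to pinch it, 81 mm above the bench. The black bar grip is 13 mm thick, 42 mm long and 29 mm tall, its top 88 mm above the bench, on a 47 mm round skirt 59 mm above the bench. The point turns with the dial: the bar lies along its x axis and the white pointer end is at its -x.
- side_cutters: side cutters with red handles lying on the bench in front of the gate, 42 x 141 x 12 mm; bystander, leave where it is
- pin_gauge: pin gauge with a round grey handle (a red and a green band) lying on the bench at the front, 22 x 128 x 25 mm; bystander, leave where it is
- test_weight: knobbed brass weight, 32 mm wide and 40 mm tall, standing on the bench to the left of the control box; bystander, leave where it is

How it is judged:
By the outcome, as a careful person would: the job done as asked, in the order asked, and still so for the second after the job is handed in, while the arm keeps its last pose, push and grip.
It also fails if it takes over 48 s, if anything falls off the work surface, if the arm or the gripper's body presses on something with over 40 N, if the wrist force passes 120 N, or if a joint passes its speed limit or range.

## Robot

A 6-joint arm with a two-finger parallel gripper is mounted at the origin on a cart in front of the work surface, level with it; the furniture and walls round the work are solid. World frame = base frame: x ahead of the robot, y to its left, z up, the work surface at z = 0. Lengths are in m, angles in rad, forces in N, time in s.
With the tool pointing down it reaches from about 0.3 to 1 m from the base axis. Payload 5.1 kg.
Tool frame: the origin (TCP) lies at the very end of the fingers, on their centre line; the grasp point (between the pads) lies 19 mm behind it; z points along the fingers, y is the direction in which the jaws open and shut (so a half turn about z gives the same grasp; the last joint's range is limited). The gripper opens to 95 mm and grips with 3 to 60 N. Pads are 20 mm wide; open, the fingers measure 119 mm over their backs; the gripper's body (75 mm by 180 mm) begins 59 mm behind the grasp point.
Start: joints at [1.235, 0.124, 1.65, -0, 1.367, -0.083], TCP at [0.163, 0.629, 0.215] pointing down, gripper open.
Joint ranges: [-2.61, 2.61], [-1.02, 2.33], [0.03, 2.71], [-1.35, 4.49], [0.32, 2.68], [-2.91, 2.91]. Speed limits (rad/s): [2.57, 2.57, 3.14, 3.14, 3.14, 3.14].

## Interface

Orientations are given as a unit quaternion [x, y, z, w].
In Python, from cell import manip, imaging, ticket gives the robot as it stands. The module is installed in compiled form; this text tells all that it offers.
- The arm moves only by the tool send_rows, never from a script. Its argument "series" is a list that holds one entry, the list of rows, each a list of 7 numbers: the shift along the tool's x, y, z in mm, then the turn, a rotation vector about the tool's x, y, z in degrees, then the gripper command: -1 is shut, 1 is fully open, values between are in proportion. A call has 1 to 12 rows; each row shifts and turns the pose as measured when the row begins, along the tool's axes as they then stand; what a row does not reach is not made up. A row lasts 1/8 s, in which the tool goes at most 62.5 mm and 10.7 degrees, less where a joint would pass 70% of its speed; a pose out of reach is approached as far as the arm can. A call is refused whole if a number of a shift passes 62.5 or a number of a turn 10.7, either way. A call with a gripper value outside its range is refused whole. The fingers move at their own pace and stop on an object; "grip_force" is the grip in N (left out, the last holds). Time passes only in rows, so rows that do not move let the fingers close. It gives the time, the measured TCP pose, the force and the opening at its end, in the units of the state.
- manip.state(): the state, without advancing time (a new reading comes with each control period).
- imaging.capture(name): name is "side" or "top"; returns a dict with "image" (384x512x3 uint8, red, green, blue), "intrinsics" (3x3 intrinsics, pixels), "rvec" (rotation vector, rad) and "tvec" (3), from world to camera coordinates, as OpenCV has them. Camera axes: x right, y down, z forward; pixel columns grow to the right and rows downward; lengths in m; the calibration is good to about 2 mm. A picture is of the moment at which its call begins. There is no depth.
- ticket.sign_off(): hands the job in, once; it reports no verdict.
The state is a dict: "clock": time; "q": joint angles; "joint_vel": joint speeds; "joint_efforts": joint torques, N m; "tcp_pos": TCP position; "ee_rot": TCP orientation; "ft_force": force on the tool from outside, world axes, zero at the start; "wrist_torque": the same for the moment, N m; "finger_gap": finger opening in m.
Only numpy, scipy, OpenCV 4.12 (cv2) and the standard library are available. Lean on these libraries where they do the work, as an engineer would, in place of code of your own. Each camera call takes 0.05 s, during which the arm holds its last target. There are 200 camera calls.

## Working session

There is one attempt and no reset: what is moved stays moved. The work goes in short steps, Python scripts to look and compute and a tool call to move; the robot and the scene stay as the last step left them, time stands still between calls to the robot, and variables do not carry over. Pictures are saved under pics/ and viewed, about 8 in all and at most 12, crops included, and the job is handed in when it is done.

Besides the shell and the picture viewer there is one more tool, called after "Request:" as name([rows], argument=value, ...), one row to a line, values as JSON. send_rows: Moves the arm, as the interface text tells. Its arguments: {"type":"object","properties":{"series":{"type":"array","items":{"type":"array","items":{"type":"array","items":{"type":"number"}}}},"grip_force":{"type":"number"}},"required":["series"]}

```bash
mkdir -p pics; python3 - <<'E'
from cell import manip, imaging
import cv2,pickle
for n in ("top","side"):
    d=imaging.capture(n); pickle.dump(d,open(f"pics/{n}0.pkl","wb"))
    im=cv2.cvtColor(d["image"],cv2.COLOR_RGB2BGR)
    cv2.imwrite(f"pics/{n}0.png",cv2.resize(im,None,fx=1.5625,fy=1.5625,interpolation=cv2.INTER_CUBIC))
    print(n,d["intrinsics"].tolist(),d["rvec"],d["tvec"])
print(manip.state())
E
```

```text
top [[415.33459138501735, 0.0, 259.30096974674683], [0.0, 415.33459138501735, 190.4177462488047], [0.0, 0.0, 1.0]] [ 2.12365447 -2.18522049  0.14121836] [0.25712564 0.5281201  1.37723017]
side [[479.4716303529197, 0.0, 243.45722944328455], [0.0, 479.4716303529197, 188.0278702808025], [0.0, 0.0, 1.0]] [ 0.09710551 -2.7251321   1.53372184] [0.53308711 0.02261757 1.51239412]
{'clock': 0.1, 'q': array([ 1.23541573e+00,  1.24462073e-01,  1.65155447e+00, -1.75368687e-05,
        1.36749183e+00, -8.25991815e-02]), 'joint_vel': array([-0.00071255, -0.00177169, -0.00248577,  0.00129814, -0.00061209,
        0.00043985]), 'joint_efforts': array([-1.49666869e-05, -4.18885303e+01, -3.61094213e+01,  7.77294324e-02,
        4.62407316e-02, -9.75308990e-05]), 'tcp_pos': array([0.16240178, 0.62877726, 0.21348554]), 'ee_rot': array([ 1.26052646e-01,  9.92023091e-01, -9.38798232e-04, -1.90329463e-04]), 'ft_force': array([ 0.21627008, -0.95750655, -0.62378043]), 'wrist_torque': array([-0.0266021 ,  0.00060417,  0.02896705]), 'finger_gap': 0.09529318174906923}
```

View pics/top0.png

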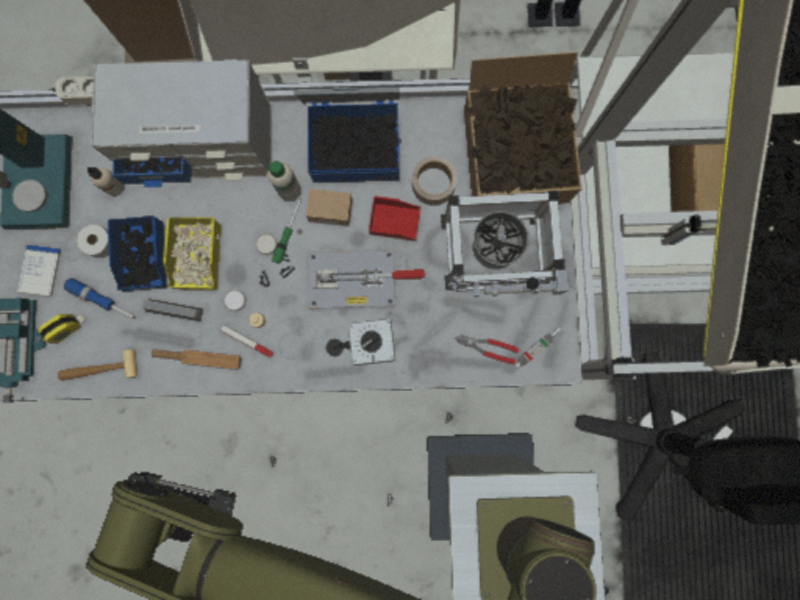

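View pics/side0.png

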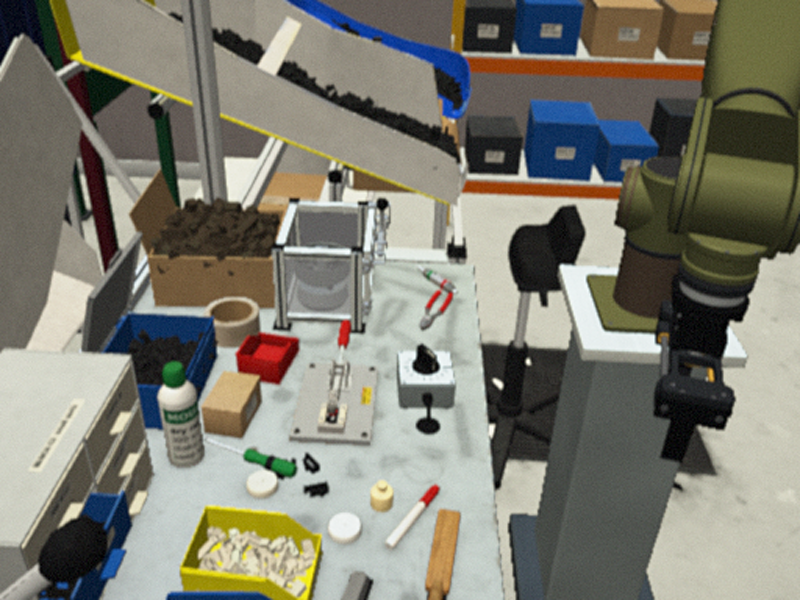

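The top view shows the enclosure at about (505,245), knob (532,284), control box (371,342) with dial. The side view shows the box at (427,375) and the knob at (382,205). I'll enlarge crops of both.

```bash
python3 - <<'E'
import cv2,pickle,numpy as np
def crop(n,x,y,w,h,s):
    im=cv2.cvtColor(pickle.load(open(f"pics/{n}0.pkl","rb"))["image"],cv2.COLOR_RGB2BGR)
    c=cv2.resize(im[y:y+h,x:x+w],None,fx=s,fy=s,interpolation=cv2.INTER_CUBIC); 
    for i in range(0,w,10): cv2.putText(c,str(x+i),(i*s,10),0,.35,(0,0,255)); cv2.line(c,(i*s,12),(i*s,18),(0,0,255))
    for i in range(0,h,10): cv2.putText(c,str(y+i),(0,i*s+4),0,.35,(0,0,255)); cv2.line(c,(24,i*s),(30,i*s),(0,0,255))
    return c
# pixel u at x: crop px (u-x+0.5)*s
a=crop("top",205,195,60,45,7); b=crop("top",280,120,86,72,7)
cv2.imwrite("pics/c1.png",np.hstack([cv2.copyMakeBorder(crop("top",205,198,56,40,7),0,160,0,0,0),crop("side",248,212,50,55,8)[:440]]))
cv2.imwrite("pics/c2.png",np.hstack([crop("top",278,118,92,72,5)[:,:],cv2.copyMakeBorder(crop("side",172,120,84,95,4),0,0,0,0,0)[:360]]))
E
```

```text
(no output)
```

View pics/c1.png

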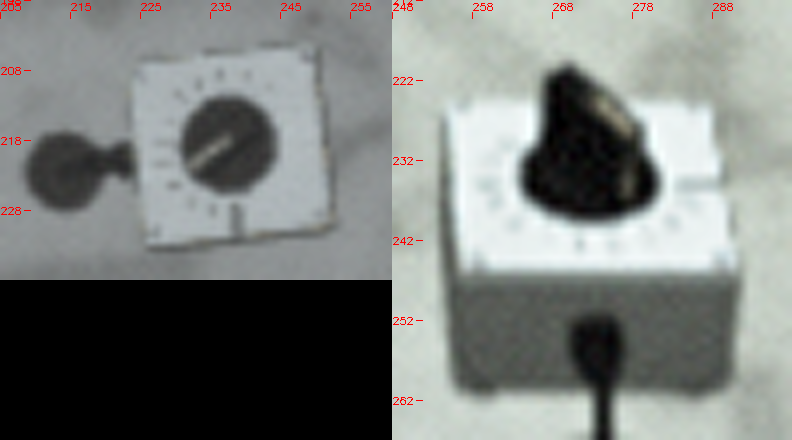

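View pics/c2.png

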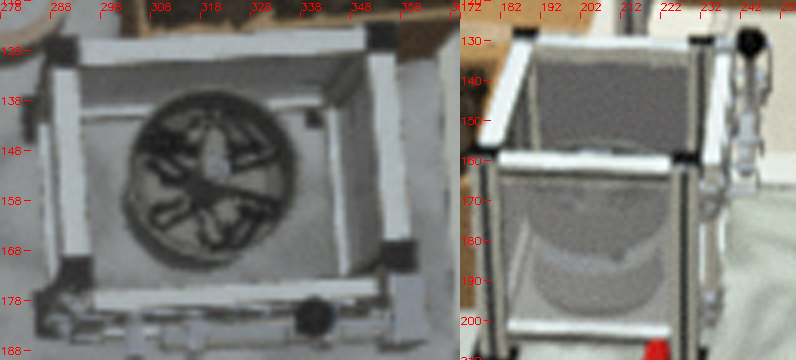

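c1 shows the box top with its long index mark pointing down at crop (237,222), towards -x. The white pointer end is at (190,165), lower left, and the skirt centre at (228,145). c2 shows the knob at top crop (315,318) and side crop (750,41), with the post caps clearly visible.

```bash
cat > h.py <<'E'
import cv2,pickle,numpy as np
from scipy.optimize import least_squares
C={n:pickle.load(open(f"pics/{n}0.pkl","rb")) for n in("top","side")}
def proj(n,P):
    d=C[n]; return cv2.projectPoints(np.float64(P).reshape(-1,1,3),d["rvec"],d["tvec"],d["intrinsics"],None)[0].reshape(-1,2)
def onz(n,uv,z):
    d=C[n];R=cv2.Rodrigues(d["rvec"])[0];c=-R.T@d["tvec"]
    r=(R.T@np.linalg.inv(d["intrinsics"])@np.c_[np.atleast_2d(uv),np.ones(len(np.atleast_2d(uv)))].T).T
    return c+r*((z-c[2])/r[:,2])[:,None]
E
python3 - <<'E'
from h import *
t1=lambda p:np.array(p)/7+[205,198]-.5
s1=lambda p:(np.array(p)-[392,0])/8+[248,212]-.5
t2=lambda p:np.array(p)/5+[278,118]-.5
s2=lambda p:(np.array(p)-[460,0])/4+[172,120]-.5
def fit(pts,obs,x0):
    f=lambda v:np.r_[tuple((proj(n,np.c_[(np.array([[np.cos(v[2]),-np.sin(v[2])],[np.sin(v[2]),np.cos(v[2])]])@np.array(p)[:, :2].T).T+v[:2],np.array(p)[:,2]])-o).ravel() for n,p,o in obs)]
    r=least_squares(f,x0); print(r.x,"yaw deg",np.degrees(r.x[2]),"res",np.round(r.fun,1)); return r.x
z=.054;A=np.array([[.045,.046,z],[.045,-.046,z],[-.045,-.046,z],[-.045,.046,z]])
# side: crop corners TL(+x,-y) TR(-x,-y) BR(-x,+y) BL(+x,+y)
to=t1([[138,62],[318,45],[335,225],[150,247]]); so=s1([[448,103],[714,103],[738,270],[452,270]])
bx=fit(A,[("top",A,to)],[.4,.3,0]); 
B=A[[1,2,3,0]]; fit(A,[("side",B,so)],bx); bx=fit(A,[("top",A,to),("side",B,so)],bx)
print("dial skirt top",onz("top",t1([228,145]),.059),"pointer ends z.088",onz("top",t1([[190,165],[230,136]]),.088))
print("side skirt",onz("side",s1([590,185]),.059))
q=onz("top",t1([[190,165],[230,136]]),.088);d=(q[0]-q[1])[:2];print("pointer dir deg",np.degrees(np.arctan2(d[1],d[0])))
i=onz("top",t1([[238,240],[235,206]]),.054);print("index",i)
z=.169;E=np.array([[.07,.1,z],[.07,-.1,z],[-.07,-.1,z],[-.07,.1,z]])
to=t2([[62,48],[381,37],[400,255],[75,272]]);so=s2([[480,157],[525,33],[703,43],[686,158]])
e0=fit(E,[("top",E,to)],[.5,0,0]); fit(E,[("side",E,so)],e0); e=fit(E,[("top",E,to),("side",E,so)],e0)
kt,ks=t2([[315,318]]),s2([[750,41]])
r=least_squares(lambda P:np.r_[(proj("top",P)-kt).ravel(),(proj("side",P)-ks).ravel()],[.4,0,.197]);print("knob",r.x,r.fun)
c,s=np.cos(e[2]),np.sin(e[2]);R=np.array([[c,-s],[s,c]])
print("knob pred",R@[-.11,-.04]+e[:2],"hinge",R@[-.088,.1]+e[:2])
print("knob top@.197",onz("top",kt,.197),"side",onz("side",ks,.197))
E
```

```text
[0.44194253 0.31502747 0.0677224 ] yaw deg 3.8802074633821597 res [-1.1 -0.3  0.7 -0.6  0.8  0.7 -0.5  0.2]
[0.44256344 0.3167628  0.06604266] yaw deg 3.783965817937643 res [-0.5 -0.6  0.2 -0.2  0.3  0.5 -0.1  0.1]
[0.44231934 0.31567963 0.06675417] yaw deg 3.8247319709425645 res [-1.2 -0.5  0.5 -0.7  0.6  0.6 -0.7  0.1 -0.4 -0.8  0.3 -0.4  0.4  0.3
  0.1 -0.2]
dial skirt top [[0.44138509 0.31821098 0.059     ]] pointer ends z.088 [[0.43076293 0.33445676 0.088     ]
 [0.44364801 0.31567003 0.088     ]]
side skirt [[0.44203604 0.32423497 0.059     ]]
pointer dir deg 124.44469683837784
index [[0.39669084 0.31471772 0.054     ]
 [0.41275098 0.31578443 0.054     ]]
[0.64525822 0.03901105 0.01794706] yaw deg 1.0282908791207144 res [ 0.2  0.5  0.  -0.2 -0.3  0.1  0.1 -0.3]
[0.64529849 0.03772671 0.01570555] yaw deg 0.8998619580917875 res [ 0.8 -0.9 -0.1  0.6 -0.1 -0.3 -0.6  0.8]
[0.64522765 0.03877103 0.01695144] yaw deg 0.9712460795481546 res [ 0.3  0.5  0.1 -0.2 -0.3  0.1  0.2 -0.4  0.8 -0.7 -0.2  0.7 -0.2 -0.2
 -0.5  1. ]
knob [ 0.53578628 -0.00261028  0.19879406] [-0.00234303 -0.24344694  0.23778922  0.04487706]
knob pred [ 0.53592148 -0.00308779] hinge [0.55554523 0.13726501]
knob top@.197 [[ 0.53531139 -0.00293825  0.197     ]] side [[ 0.53671409 -0.00681796  0.197     ]]
```

Request:
send_rows([
  [[-35,-23,0,0,0,0,1],[-35,-23,0,0,0,0,1],[-35,-23,0,0,0,0,1],[-35,-23,0,0,0,0,1],[-35,-23,0,0,0,0,1],[-35,-23,0,0,0,0,1],[-35,-23,0,0,0,0,1],[-35,-23,0,0,0,0,1],[-35,-23,0,0,0,0,1],[-35,-23,0,0,0,0,1]],
], grip_force=20)

```text
clock: 1.35
tcp_pos: [0.4486, 0.3088, 0.2082]
ee_rot: [0.123, 0.992, -0.004, -0.002]
ft_force: [-0.2, 0.4, 0.4]
finger_gap: 0.0949
```

Request:
send_rows([
  [[0,0,0,0,0,10.2,0.0],[0,0,0,0,0,10.2,0.0],[0,0,0,0,0,10.2,0.0],[0,0,0,0,0,10.2,0.0],[0,0,0,0,0,0,0.0]],
])

```text
clock: 1.98
tcp_pos: [0.4493, 0.3049, 0.2052]
ee_rot: [0.473, 0.881, -0.007, -0.002]
ft_force: [0.4, 1.0, 0.5]
finger_gap: 0.051
```

```bash
cat > to.py <<'E'
import sys,numpy as np
from scipy.spatial.transform import Rotation as Ro
from cell import manip
def rep(x,y,z,yaw):
    "delta in tool axes (mm) to x,y,z; turn (rotvec deg, tool) so tool y is at yaw deg, tool down"
    s=manip.state();R=Ro.from_quat(s["ee_rot"]);a=np.radians(yaw)
    Y=np.array([np.cos(a),np.sin(a),0]);Z=np.array([0,0,-1.]);T=Ro.from_matrix(np.c_[np.cross(Y,Z),Y,Z])
    print("t",s["clock"],"tcp",np.round(s["tcp_pos"],4),"gap",round(s["finger_gap"],4),"F",np.round(s["ft_force"],1),"M",np.round(s["wrist_torque"],2))
    print("yaw",np.round(np.degrees(np.arctan2(*R.as_matrix()[[1,0],1])),2),"shift",np.round(1000*R.inv().apply(np.array([x,y,z])-s["tcp_pos"]),1),"turn",np.round(np.degrees((R.inv()*T).as_rotvec()),2))
if __name__=="__main__": rep(*map(float,sys.argv[1:]))
E
python3 to.py .442 .316 .1 34.4
```

```text
t 1.975 tcp [0.4493 0.3049 0.2052] gap 0.051 F [0.4 1.  0.5] M [-0.02  0.01  0.01]
yaw 33.5 shift [ 13.7   1.6 105.1] turn [-0.84  0.2  -0.9 ]
```

Request:
send_rows([
  [[4.5,0.5,25,-0.8,0.2,-0.9,0.0],[4.5,0.5,25,0,0,0,0.0],[4.5,0.5,25,0,0,0,0.0],[0,0,25,0,0,0,0.0],[0,0,0,0,0,0,0.0]],
])

```text
clock: 2.6
tcp_pos: [0.442, 0.3167, 0.102]
ee_rot: [0.459, 0.888, -0.0, -0.0]
ft_force: [0.5, 0.0, 0.5]
finger_gap: 0.0473
```

```bash
python3 to.py .442 .316 .066 34.4; python3 - <<'E'
from cell import imaging
import cv2,numpy as np
a=cv2.cvtColor(imaging.capture("top")["image"],cv2.COLOR_RGB2BGR)[190:245,200:270]
b=cv2.cvtColor(imaging.capture("side")["image"],cv2.COLOR_RGB2BGR)[190:262,235:305]
a=cv2.copyMakeBorder(a,0,17,0,0,0)
cv2.imwrite("pics/c3.png",cv2.resize(np.hstack([a,b]),None,fx=5.7,fy=5.7,interpolation=cv2.INTER_CUBIC))
E
```

```text
t 2.6 tcp [0.442  0.3167 0.102 ] gap 0.0473 F [0.5 0.  0.5] M [-0.07 -0.04 -0.01]
yaw 35.37 shift [-0.6 -0.4 36. ] turn [-0.04  0.01  0.97]
```

View pics/c3.png

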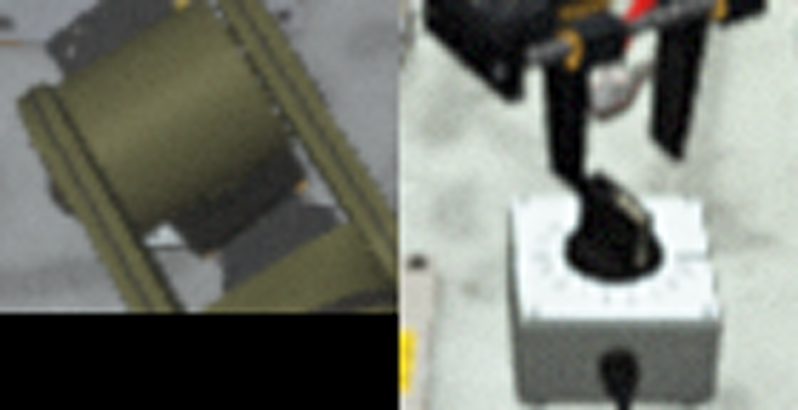

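The fingers hang astride the bar (tips at about (570,190) and (680,155), bar between). I'll lower them and close.

Request:
send_rows([
  [[-0.5,-0.5,12,0,0,1.0,0.0],[0,0,12,0,0,0,0.0],[0,0,12,0,0,0,0.0],[0,0,0,0,0,0,0.0],[0,0,0,0,0,0,-0.5],[0,0,0,0,0,0,-1],[0,0,0,0,0,0,-1],[0,0,0,0,0,0,-1],[0,0,0,0,0,0,-1],[0,0,0,0,0,0,-1]],
], grip_force=15)

```text
clock: 3.95
tcp_pos: [0.4428, 0.3162, 0.0698]
ee_rot: [0.467, 0.884, -0.0, 0.0]
ft_force: [0.5, 0.1, -1.3]
finger_gap: 0.0131
```

```bash
python3 to.py .442 .316 .066 93.8
```

```text
t 3.95 tcp [0.4428 0.3162 0.0698] gap 0.0131 F [ 0.5  0.1 -1.3] M [-0.03 -0.05  0.01]
yaw 34.35 shift [ 0.3 -0.8  3.8] turn [-2.000e-02  4.000e-02 -5.945e+01]
```

Request:
send_rows([
  [[0,0,0,0,0,-6,-1],[0,0,0,0,0,-6,-1],[0,0,0,0,0,-6,-1],[0,0,0,0,0,-6,-1],[0,0,0,0,0,-6,-1],[0,0,0,0,0,-6,-1],[0,0,0,0,0,-6,-1],[0,0,0,0,0,-6,-1],[0,0,0,0,0,-6,-1],[0,0,0,0,0,0,-1]],
], grip_force=20)

```text
clock: 5.2
tcp_pos: [0.4434, 0.3172, 0.0698]
ee_rot: [0.0, 1.0, 0.001, 0.0]
ft_force: [-0.7, -0.7, 0.0]
finger_gap: 0.0132
```

```bash
python3 to.py .442 .316 .07 93.8
```

```text
t 5.2 tcp [0.4434 0.3172 0.0698] gap 0.0132 F [-0.7 -0.7  0. ] M [-0.13  0.18  0.01]
yaw 89.95 shift [ 1.4 -1.2 -0.2] turn [ 0.11  0.06 -3.85]
```

Request:
send_rows([
  [[0,0,0,0,0,-3.4,-1],[0,0,0,0,0,-0.8,-1],[0,0,0,0,0,0,-1]],
])

```text
clock: 5.58
tcp_pos: [0.4434, 0.3173, 0.0698]
ee_rot: [-0.035, 0.999, 0.001, 0.0]
ft_force: [-0.1, -1.1, -0.1]
finger_gap: 0.0131
```

```bash
python3 to.py .442 .316 .07 93.8
```

```text
t 5.575 tcp [0.4434 0.3173 0.0698] gap 0.0131 F [-0.1 -1.1 -0.1] M [-0.03  0.14  0.05]
yaw 93.96 shift [ 1.5 -1.2 -0.2] turn [0.11 0.06 0.16]
```

Request:
send_rows([
  [[0,0,0,0,0,0,-0.4],[0,0,0,0,0,0,0.0],[0,0,0,0,0,0,0.0],[0,0,-30,0,0,0,0.0],[0,0,-50,0,0,0,0.0],[0,0,-50,0,0,0,0.0],[0,0,-50,0,0,0,0.0],[0,0,0,0,0,0,0.0]],
])

```text
clock: 6.58
tcp_pos: [0.4433, 0.3169, 0.2551]
ee_rot: [-0.033, 0.999, 0.001, 0.001]
ft_force: [0.1, 0.0, 0.8]
finger_gap: 0.0474
```

Request:
send_rows([
  [[0,-30,0,0,0,9.5,0.0],[0,-30,0,0,0,9.5,0.0],[0,-30,0,0,0,9.5,0.0],[0,0,0,0,0,9.5,0.0],[0,0,0,0,0,9.5,0.0],[0,0,0,0,0,9.5,0.0],[0,0,0,0,0,9.5,0.0],[0,0,0,0,0,9.5,0.0],[0,0,0,0,0,9.5,0.0],[0,0,0,0,0,9.5,0.0],[0,0,0,0,0,0,0.0]],
])

```text
clock: 7.95
tcp_pos: [0.4293, 0.2234, 0.242]
ee_rot: [0.734, 0.68, -0.006, -0.003]
ft_force: [-0.4, 0.1, 0.5]
finger_gap: 0.0475
```

```bash
python3 to.py .5358 -.0028 .23 1; python3 - <<'E'
from cell import imaging
import cv2,numpy as np
a=cv2.cvtColor(imaging.capture("top")["image"],cv2.COLOR_RGB2BGR)[198:238,205:261]
b=cv2.cvtColor(imaging.capture("side")["image"],cv2.COLOR_RGB2BGR)[212:267,248:298]
a=cv2.copyMakeBorder(a,0,15,0,0,0)
cv2.imwrite("pics/c4.png",cv2.resize(np.hstack([a,b]),None,fx=7,fy=7,interpolation=cv2.INTER_CUBIC))
E
```

```text
t 7.95 tcp [0.4293 0.2234 0.242 ] gap 0.0475 F [-0.4  0.1  0.5] M [-0.11  0.09 -0.04]
yaw -4.39 shift [-217.3  123.6   11.5] turn [-0.75  0.23 -5.38]
```

View pics/c4.png

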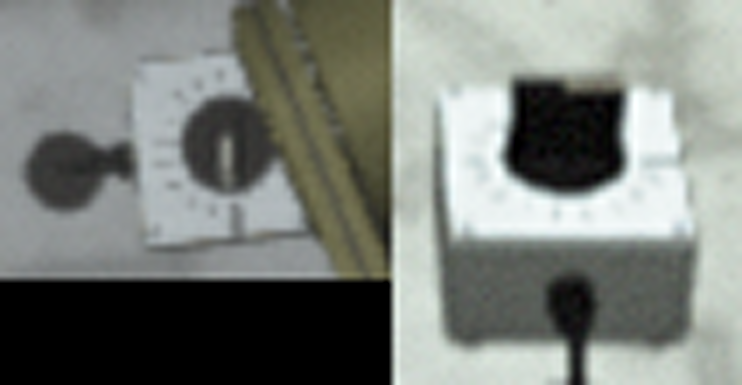

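```bash
python3 - <<'E'
from h import *
t1=lambda p:np.array(p)/7+[205,198]-.5
for p in ([[227,183],[226,137]],[[228,185],[227,137]]):
    q=onz("top",t1(p),.088);d=(q[0]-q[1])[:2];print(q,np.degrees(np.arctan2(d[1],d[0]))%360)
E
```

```text
[[0.42196575 0.31752688 0.088     ]
 [0.44323783 0.31753196 0.088     ]] 180.01367068184513
[[0.42103022 0.31708477 0.088     ]
 [0.44322459 0.31706899 0.088     ]] 179.95926522777341
```

Request:
send_rows([
  [[-36,20,0,-0.7,0.2,-5.4,0.0],[-36,20,0,0,0,0,0.0],[-36,20,0,0,0,0,0.0],[-36,20,0,0,0,0,0.0],[-36,20,0,0,0,0,0.0],[-20,10,0,0,0,0,0.0],[0,0,0,0,0,0,0.0]],
])

```text
clock: 8.93
tcp_pos: [0.5441, 0.0191, 0.2404]
ee_rot: [0.693, 0.721, -0.0, -0.001]
ft_force: [0.4, 0.2, 0.7]
finger_gap: 0.0473
```

```bash
python3 to.py .5358 -.0028 .23 1
```

```text
t 8.925 tcp [0.5441 0.0191 0.2404] gap 0.0473 F [0.4 0.2 0.7] M [-0.1   0.06 -0.07]
yaw 2.23 shift [-21.6  -9.2  10.4] turn [-0.08 -0.02  1.23]
```

```bash
python3 - <<'E'
from cell import imaging
from h import *
f=np.mean([imaging.capture("top")["image"].astype(float) for _ in range(4)],0)
im=f.mean(2); np.save("pics/avg.npy",f)
c=cv2.resize(f[198:238,205:261].astype(np.uint8)[:,:,::-1],None,fx=14,fy=14,interpolation=cv2.INTER_CUBIC)
cv2.imwrite("pics/c5.png",c)
# per-row subpixel centroid of bright line on dark skirt / dark mark on white
for v in range(215,234):
    r=im[v]
    if v<=225: w=np.clip(r[233:243]-75,0,None); u=(w*np.arange(233,243)).sum()/max(w.sum(),1e-6)
    else: w=np.clip(r[235:243].max()-8-r[235:243],0,None); u=(w*np.arange(235,243)).sum()/max(w.sum(),1e-6)
    print(v,round(u,2),np.round(r[232:244]).astype(int))
E
```

```text
215 0.0 [ 73  60  57  54  58  58  56  51  59  61  68 113]
216 0.0 [64 59 58 56 60 64 55 50 58 59 58 83]
217 237.0 [58 59 57 53 74 94 63 51 58 58 61 73]
218 236.73 [ 59  61  57  58  98 139  74  49  57  59  63  74]
219 236.75 [ 60  60  56  59  99 143  76  47  58  59  60  75]
220 236.72 [ 63  59  55  58 101 141  74  49  58  59  58  76]
221 236.73 [ 69  60  57  56  99 138  72  48  57  59  67 101]
222 237.54 [ 90  62  56  58  86 116  69  48  58  62  84 134]
223 239.09 [122  85  62  58  82 114  83  57  63  84 128 178]
224 238.28 [174 139 100  80  78 102  84  69  92 135 159 187]
225 237.57 [183 183 173 142 114 113 114 125 140 180 186 188]
226 237.77 [169 186 185 180 180 177 172 177 183 188 189 188]
227 237.51 [170 186 178 164 182 173 133 162 187 191 191 191]
228 237.7 [189 189 180 160 186 176 131 145 184 190 188 188]
229 238.34 [190 189 188 186 189 174 131 142 184 189 187 187]
230 238.58 [189 189 187 188 186 174 130 139 177 178 176 175]
231 239.92 [181 176 176 176 179 167 129 124 148 139 124 116]
232 238.1 [140 123 116 115 112 106  96 103 117 118 120 131]
233 235.31 [110 112 115 129 141 141 143 147 149 150 150 153]
```

View pics/c5.png

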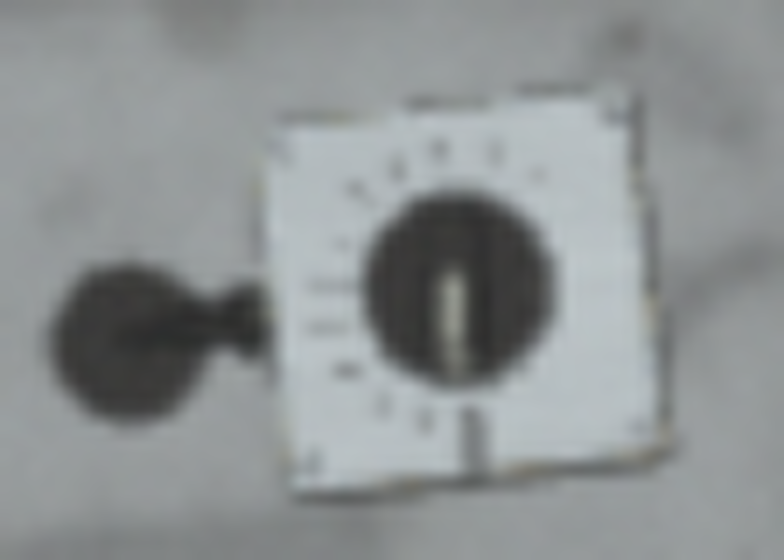

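Averaged view: the pointer line (450,270)-(455,375) points to the index mark at (470,440), and the line fits agree within about 2°, so the dial is on its mark. Next, the knob.

Request:
send_rows([
  [[-11,-4.5,0,0,0,1.2,0.0],[-11,-4.5,0,0,0,0,0.0],[0,0,10,0,0,0,0.0],[0,0,0,0,0,0,0.0]],
])

```text
clock: 9.62
tcp_pos: [0.5335, -0.0012, 0.2301]
ee_rot: [0.699, 0.715, -0.0, -0.0]
ft_force: [-0.0, -0.4, 0.6]
finger_gap: 0.0476
```

```bash
python3 to.py .5358 -.0028 .179 1; python3 - <<'E'
from cell import imaging
import cv2,numpy as np
a=cv2.cvtColor(imaging.capture("top")["image"],cv2.COLOR_RGB2BGR)[140:200,300:370]
b=cv2.cvtColor(imaging.capture("side")["image"],cv2.COLOR_RGB2BGR)[90:150,210:280]
cv2.imwrite("pics/c6.png",cv2.resize(np.hstack([a,b]),None,fx=5.7,fy=5.7,interpolation=cv2.INTER_CUBIC))
E
```

```text
t 9.625 tcp [ 0.5335 -0.0012  0.2301] gap 0.0476 F [-0.  -0.4  0.6] M [-0.11  0.04  0.  ]
yaw 1.24 shift [-1.7  2.3 51.1] turn [-0.04 -0.03  0.24]
```

View pics/c6.png

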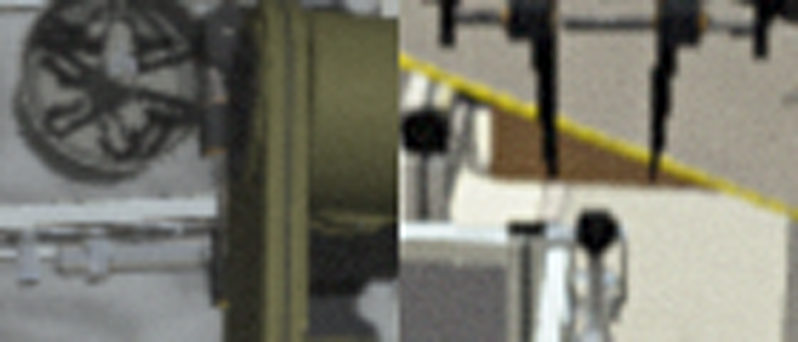

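In the side view the finger tips at (550,175) and (655,180) straddle the knob at (598,230). I'll descend and close.

Request:
send_rows([
  [[-1.7,2.3,12,0,0,0,0.0],[0,0,13,0,0,0,0.0],[0,0,13,0,0,0,0.0],[0,0,10,0,0,0,0.0],[0,0,0,0,0,0,0.0]],
])

```text
clock: 10.35
tcp_pos: [0.5363, -0.0024, 0.1785]
ee_rot: [0.699, 0.715, -0.0, -0.001]
ft_force: [-0.2, -0.8, -0.8]
finger_gap: 0.0474
```

```bash
python3 to.py .5358 -.0028 .179 1
```

```text
t 10.35 tcp [ 0.5363 -0.0024  0.1785] gap 0.0474 F [-0.2 -0.8 -0.8] M [-0.1   0.05  0.03]
yaw 1.29 shift [-0.3 -0.5 -0.5] turn [-0.07 -0.04  0.29]
```

Request:
send_rows([
  [[0,0,0,0,0,0,-0.3],[0,0,0,0,0,0,-0.45],[0,0,0,0,0,0,-0.6],[0,0,0,0,0,0,-1],[0,0,0,0,0,0,-1],[0,0,0,0,0,0,-1]],
], grip_force=35)

```text
clock: 11.1
tcp_pos: [0.5365, -0.0025, 0.1796]
ee_rot: [0.699, 0.715, 0.0, -0.0]
ft_force: [-0.2, 0.9, -0.6]
finger_gap: 0.0231
```

```bash
python3 to.py .5362 .0036 .1865 1
```

```text
t 11.1 tcp [ 0.5365 -0.0025  0.1796] gap 0.0231 F [-0.2  0.9 -0.6] M [-0.1   0.15 -0.04]
yaw 1.29 shift [ 6.1 -0.2 -6.9] turn [-0.01 -0.02  0.29]
```

Request:
send_rows([
  [[0,0,0,0,0,0,-1],[1.5,0,-2,0,0,0,-1],[0,0,0,0,0,0,-1]],
])

```text
clock: 11.48
tcp_pos: [0.5364, -0.0011, 0.1814]
ee_rot: [0.699, 0.715, -0.0, -0.0]
ft_force: [0.1, -0.9, -1.2]
finger_gap: 0.0232
```

```bash
python3 to.py .5362 .0036 .1865 1;  python3 - <<'E'
from cell import imaging
import cv2,numpy as np
b=cv2.cvtColor(imaging.capture("side")["image"],cv2.COLOR_RGB2BGR)[90:170,200:290]
cv2.imwrite("pics/c7.png",cv2.resize(b,None,fx=7,fy=7,interpolation=cv2.INTER_CUBIC))
E
```

```text
t 11.475 tcp [ 0.5364 -0.0011  0.1814] gap 0.0232 F [ 0.1 -0.9 -1.2] M [-0.26  0.01 -0.04]
yaw 1.29 shift [ 4.7 -0.1 -5.1] turn [-0.02  0.01  0.29]
```

View pics/c7.png

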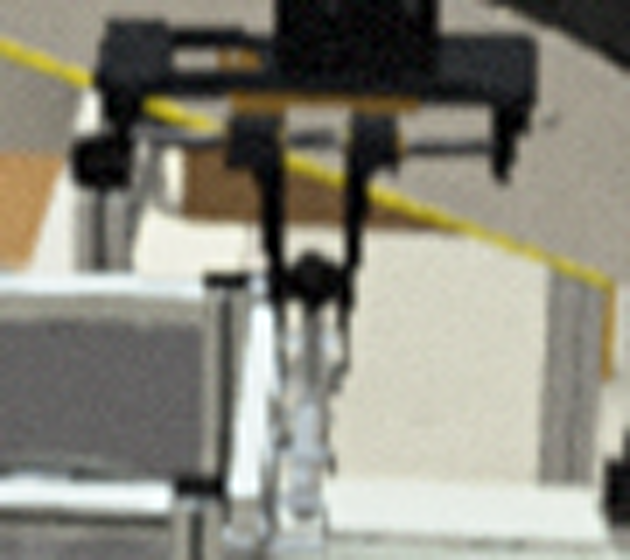

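The ball at (315,278) sits squarely between both fingers. Continuing the lift.

Request:
send_rows([
  [[1.5,0,-2,0,0,0,-1],[1.5,0,-2,0,0,0,-1],[1.5,0,-2.2,0,0,0,-1],[0,0,0,0,0,0,-1]],
])

```text
clock: 12.02
tcp_pos: [0.5361, 0.0037, 0.1872]
ee_rot: [0.699, 0.715, -0.0, -0.0]
ft_force: [-0.3, -0.7, -2.4]
finger_gap: 0.0233
```

```bash
python3 to.py .5362 .0435 .1876 1
```

```text
t 12.025 tcp [0.5361 0.0037 0.1872] gap 0.0233 F [-0.3 -0.7 -2.4] M [-0.27  0.01 -0.03]
yaw 1.29 shift [39.8  1.  -0.4] turn [-0.06  0.01  0.29]
```

Request:
send_rows([
  [[3,0,-0.2,0,0,0,-1],[4,0,-0.2,0,0,0,-1],[4,0,0,0,0,0,-1],[4,0,0,0,0,0,-1]],
])

```text
clock: 12.52
tcp_pos: [0.5358, 0.0188, 0.1881]
ee_rot: [0.699, 0.715, -0.001, 0.0]
ft_force: [0.3, -1.2, -1.0]
finger_gap: 0.0237
```

```bash
python3 to.py .5357 .0435 .1876 1
```

```text
t 12.525 tcp [0.5358 0.0188 0.1881] gap 0.0237 F [ 0.3 -1.2 -1. ] M [-0.5   0.03  0.02]
yaw 1.27 shift [24.7  0.4  0.4] turn [-0.05  0.11  0.27]
```

Request:
send_rows([
  [[4,0,0,0,0,0,-1],[4,0,0,0,0,0,-1],[4,0,0,0,0,0,-1],[4,0,0,0,0,0,-1],[0,0,0,0,0,0,-1]],
])

```text
clock: 13.15
tcp_pos: [0.5354, 0.0365, 0.188]
ee_rot: [0.699, 0.715, -0.001, 0.0]
ft_force: [1.0, -1.2, -1.9]
finger_gap: 0.0233
```

```bash
python3 to.py .5357 .0435 .1876 1;  python3 - <<'E'
from cell import imaging
import cv2,numpy as np
a=cv2.cvtColor(imaging.capture("top")["image"],cv2.COLOR_RGB2BGR)[155:200,280:370]
b=cv2.cvtColor(imaging.capture("side")["image"],cv2.COLOR_RGB2BGR)[100:170,200:290]
cv2.imwrite("pics/c8.png",cv2.resize(np.vstack([a,b]),None,fx=5.2,fy=5.2,interpolation=cv2.INTER_CUBIC))
E
```

```text
t 13.15 tcp [0.5354 0.0365 0.188 ] gap 0.0233 F [ 1.  -1.2 -1.9] M [-0.31  0.04 -0.06]
yaw 1.31 shift [7.  0.5 0.4] turn [-0.06  0.09  0.31]
```

View pics/c8.png

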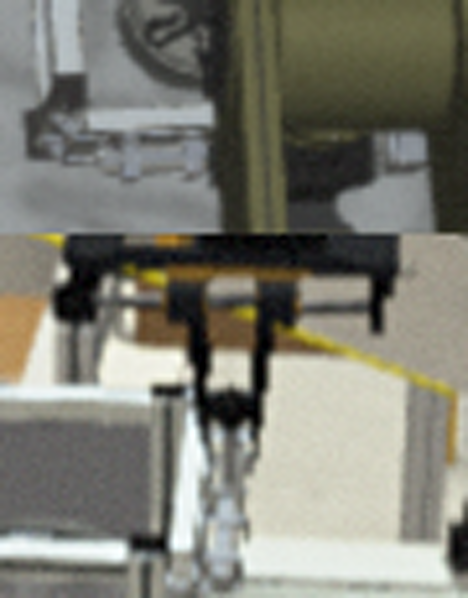

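The ball at (232,405) is still held and has followed the fingers, by about 33 mm. I'll creep to the end stop.

Request:
send_rows([
  [[2,0,0,0,0,0,-1],[1.5,0,0,0,0,0,-1],[0,0,0,0,0,0,-1]],
])

```text
clock: 13.62
tcp_pos: [0.5353, 0.0397, 0.1879]
ee_rot: [0.699, 0.715, -0.001, 0.0]
ft_force: [-1.0, -0.8, -1.5]
finger_gap: 0.0234
```

Request:
send_rows([
  [[1.5,0,0,0,0,0,-1],[0,0,0,0,0,0,-1]],
])

```text
clock: 13.88
tcp_pos: [0.5352, 0.0413, 0.1879]
ee_rot: [0.699, 0.715, -0.001, 0.0]
ft_force: [-0.4, -0.1, -1.4]
finger_gap: 0.0232
```

Request:
send_rows([
  [[1.5,0,0,0,0,0,-1],[0,0,0,0,0,0,-1]],
])

```text
clock: 14.12
tcp_pos: [0.5352, 0.0429, 0.1879]
ee_rot: [0.699, 0.715, -0.001, 0.0]
ft_force: [-0.1, -0.6, -2.2]
finger_gap: 0.023
```

```bash
python3 to.py .5357 .0435 .1876 1
```

```text
t 14.125 tcp [0.5352 0.0429 0.1879] gap 0.023 F [-0.1 -0.6 -2.2] M [-0.34  0.03  0.  ]
yaw 1.27 shift [0.6 0.5 0.3] turn [-0.06  0.09  0.27]
```

Request:
send_rows([
  [[1,0,0,0,0,0,-1],[0,0,0,0,0,0,-1]],
])

```text
clock: 14.38
tcp_pos: [0.5353, 0.0434, 0.1884]
ee_rot: [0.699, 0.715, -0.001, 0.001]
ft_force: [-0.4, -0.9, -2.5]
finger_gap: 0.023
```

Request:
send_rows([
  [[1,0,0,0,0,0,-1],[0,0,0,0,0,0,-1]],
])

```text
clock: 14.62
tcp_pos: [0.5354, 0.0439, 0.1889]
ee_rot: [0.699, 0.715, -0.002, 0.001]
ft_force: [-1.1, -1.9, -1.5]
finger_gap: 0.0231
```

```bash
python3 to.py .5357 .0435 .1876 1
```

```text
t 14.625 tcp [0.5354 0.0439 0.1889] gap 0.0231 F [-1.1 -1.9 -1.5] M [-0.64  0.22 -0.05]
yaw 1.26 shift [-0.4  0.3  1.3] turn [-0.03  0.24  0.26]
```

The force pattern (half of each step taken, z starting to ride up) shows the end stop was reached gently. I'll back off the extra lift and begin swinging on the hinge arc.

Request:
send_rows([
  [[-0.4,0,0.8,0,0.2,0,-1],[1,-4.1,0,0,0,2.5,-1],[1,-4.1,0,0,0,2.5,-1],[1,-4.1,0,0,0,2.5,-1]],
])

```text
clock: 15.12
tcp_pos: [0.5244, 0.0465, 0.1886]
ee_rot: [0.746, 0.666, 0.001, 0.001]
ft_force: [-0.2, -3.6, -0.7]
finger_gap: 0.0232
```

```bash
cat > sw.py <<'E'
import sys,numpy as np
from to import rep
from cell import manip
p=manip.state()["tcp_pos"][:2];H=np.array([.5555,.1373]);v=p-H;p0=np.array([.5354,.0435])-H
ang=lambda v:np.degrees(np.arctan2(v[1],v[0]))
print("radius",np.linalg.norm(v),"r0",np.linalg.norm(p0),"open",ang(p0)-ang(v))
a=-np.radians(float(sys.argv[1]));q=H+np.array([[np.cos(a),-np.sin(a)],[np.sin(a),np.cos(a)]])@p0
print("target",q);rep(q[0],q[1],.188,1.25-float(sys.argv[1]))
E
python3 sw.py 20
```

```text
radius 0.09596405644323396 r0 0.09592940112395158 open 6.833699107992288
target [0.50453069 0.05603144]
t 15.125 tcp [0.5244 0.0465 0.1886] gap 0.0232 F [-0.2 -3.6 -0.7] M [-0.69  0.08  0.16]
yaw -6.42 shift [  7.2 -20.8   0.5] turn [ 1.900e-01 -1.000e-02  1.233e+01]
```

Request:
send_rows([
  [[1,-4.1,0,0,0,2.5,-1],[1,-4.1,0,0,0,2.5,-1],[1,-4.1,0,0,0,2.5,-1],[1,-4.1,0,0,0,2.5,-1],[0,0,0,0,0,0,-1]],
])

```text
clock: 15.75
tcp_pos: [0.5092, 0.0535, 0.1888]
ee_rot: [0.802, 0.598, 0.002, 0.002]
ft_force: [-0.4, -2.4, -0.8]
finger_gap: 0.0237
```

```bash
python3 sw.py 30
```

```text
radius 0.09577739022218877 r0 0.09592940112395158 open 16.82724490441001
target [0.49119289 0.06611682]
t 15.75 tcp [0.5092 0.0535 0.1888] gap 0.0237 F [-0.4 -2.4 -0.8] M [-0.68  0.15  0.17]
yaw -16.59 shift [  7.  -20.9   0.7] turn [ 0.32 -0.11 12.16]
```

Request:
send_rows([
  [[1,-4.1,0.2,0,0,2.4,-1],[1,-4.1,0.2,0,0,2.4,-1],[1,-4.1,0.2,0,0,2.4,-1],[1,-4.1,0,0,0,2.4,-1],[1,-4.1,0,0,0,2.4,-1],[0,0,0,0,0,0,-1],[0,0,0,0,0,0,-1]],
])

```text
clock: 16.62
tcp_pos: [0.4931, 0.0647, 0.1887]
ee_rot: [0.86, 0.511, 0.003, 0.003]
ft_force: [0.3, -2.3, -0.4]
finger_gap: 0.0234
```

```bash
python3 sw.py 31;  python3 - <<'E'
from cell import imaging
import cv2,numpy as np
a=cv2.cvtColor(imaging.capture("top")["image"],cv2.COLOR_RGB2BGR)[150:250,280:380]
b=cv2.cvtColor(imaging.capture("side")["image"],cv2.COLOR_RGB2BGR)[110:210,200:300]
cv2.imwrite("pics/c9.png",cv2.resize(np.hstack([a,b]),None,fx=4,fy=4,interpolation=cv2.INTER_CUBIC))
E
```

```text
radius 0.09572394367331306 r0 0.09592940112395158 open 28.549793938011334
target [0.48996037 0.06724997]
t 16.625 tcp [0.4931 0.0647 0.1887] gap 0.0234 F [ 0.3 -2.3 -0.4] M [-0.68  0.25  0.12]
yaw -28.55 shift [ 0.7 -4.   0.7] turn [ 0.47 -0.13  1.2 ]
```

View pics/c9.png

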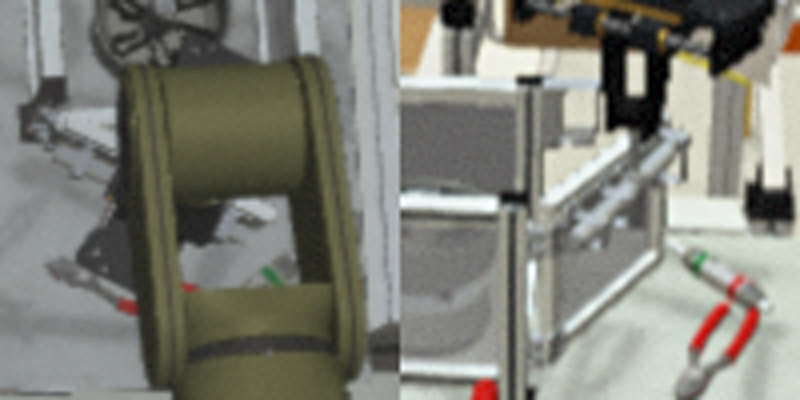

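Side view: the gate is swung out, the knob is still in the fingers at (635,130), and the tools are undisturbed. One small trim to about 30°, and a last check.

Request:
send_rows([
  [[0.7,-2.6,0.2,0,0,1.4,-1],[0,0,0,0,0,0,-1],[0,0,0,0,0,0,-1],[0,0,0,0,0,0,-1]],
])

```text
clock: 17.23
tcp_pos: [0.4912, 0.0663, 0.1886]
ee_rot: [0.866, 0.5, 0.003, 0.003]
ft_force: [-0.3, -2.9, 1.1]
finger_gap: 0.0234
```

```bash
python3 sw.py 30;  python3 - <<'E'
from cell import imaging
import cv2,numpy as np
a=cv2.cvtColor(imaging.capture("top")["image"],cv2.COLOR_RGB2BGR)[165:240,200:345]
b=cv2.cvtColor(imaging.capture("side")["image"],cv2.COLOR_RGB2BGR)[110:210,200:345]
cv2.imwrite("pics/c10.png",cv2.resize(np.vstack([a,b]),None,fx=3.4*1,fy=3.4,interpolation=cv2.INTER_CUBIC))
E
```

```text
radius 0.0957986661573894 r0 0.09592940112395158 open 30.064463693474266
target [0.49119289 0.06611682]
t 17.225 tcp [0.4912 0.0663 0.1886] gap 0.0234 F [-0.3 -2.9  1.1] M [-0.76  0.24  0.18]
yaw -30.05 shift [-0.2  0.1  0.6] turn [ 0.48 -0.11 -1.3 ]
```

View pics/c10.png

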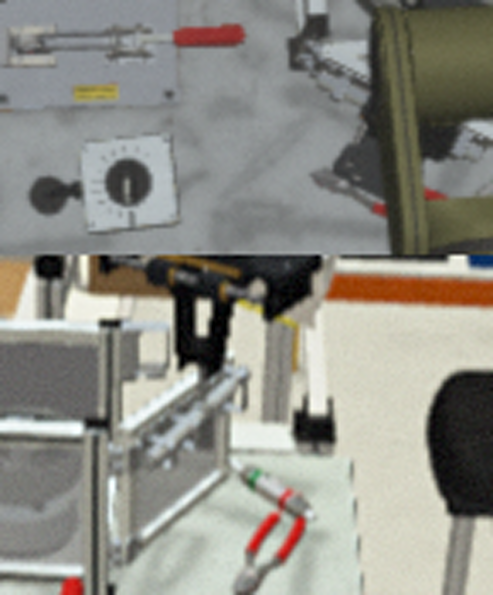

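The gate is ajar at about 30° with the knob held, the dial pointer is in line with the index mark, and the tools are in place. Handing in.

```bash
python3 -c "
from cell import ticket; print(ticket.sign_off())"; python3 to.py .4912 .0663 .1886 -30
```

```text
the job is handed in; nothing more can be done
None
the job is handed in; nothing more can be done
```

I turned the dial back to its index mark, drew the bolt fully back and swung the gate to about 30°. I handed in at 17.2 s on the robot's clock with the gripper still holding the knob; no verdict is given.

- **Dial:** I turned it back 59.6° with the bar flat between the pads. The gripper's angle put the pointer within 0.2° of the mark. My readings from the images put it about 2° off in the averaged view and about 4° off in the first look.
- **Bolt:** I pinched the knob, lifted it about 8 mm (about 2.4 N) and drew it about 39 mm past the lift position. Only part of each of the last two 1 mm steps was taken, with the tool starting to ride up, which I took as the end stop. The y force stayed under 2 N during the draw.
- **Gate:** The knob's position on the hinge arc put it at 30.1°. The knob stayed at a steady 96 mm from the hinge, so it had not slipped.
- **Bystanders:** The cutters and pin gauge looked undisturbed in the last picture. I made no separate check of the brass weight, and the arm did not work near it.
- **Disagreement:** The finger gap on the 26 mm knob read 23 mm throughout. The pictures showed the knob squarely between the fingers, so I put it down to soft pads.

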